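# Build a squared-up coupon pack on the tacking fixture

### The job

Get the pack ready for tacking: first clear the red offcut off the fixture's yellow block into the black tray, then pile the three plates squarely on the block, copper at the bottom, blue in the middle and bright metal on top, long sides along the block's long sides and all edges flush with the block and one another. Lay each plate down and let go of it before adding the next, rather than letting it drop, and leave everything else on the bench where it is.

Things in the scene. Friction and masses are not known exactly. Their poses are not given: they have to be found in the camera images.
- fixture: Fixture fixed to the bench. Origin on the bench under the centre of its yellow block, z up. Block 70 (x) x 50 mm (y), flat top 30 mm above the bench. Grey foot 56 mm wide, 10 mm tall, from x = -95 to +40 mm. Close to one short end of the block stands a blue clamp post, 30 mm square, centred at x = -70 mm, top 140 mm above the bench; a steel arm folded behind it reaches x = -100 mm.
- tray: Shallow black open tray fixed to the bench, outside 120 (x) x 100 (y) x 30 mm tall, walls and floor 4 mm; origin at the centre of its underside, z up.
- offcut: Red steel offcut, 40 (x) x 20 (y) x 10 mm (z), about 60 g, lying near the middle of the fixture's block, its x within 0.4 rad of the fixture's x; origin at the centre of its underside.
- copper_plate: Copper-coloured 70 x 50 x 12 mm plate (long side along its x, 50 mm along its y), about 0.35 kg, lying flat on the bench turned up to 1 rad either way from long-side-ahead, among the other things; origin at the centre of its underside, z up. Pieces may start in one another's places.
- blue_plate: Blue-painted steel 70 x 50 x 12 mm plate (long side along its x, 50 mm along its y), about 0.35 kg, lying flat on the bench turned up to 1 rad either way from long-side-ahead, among the other things; origin at the centre of its underside, z up. Pieces may start in one another's places.
- bright_plate: Bright bare-metal 70 x 50 x 12 mm plate (long side along its x, 50 mm along its y), about 0.35 kg, lying flat on the bench turned up to 1 rad either way from long-side-ahead, among the other things; origin at the centre of its underside, z up. Pieces may start in one another's places.
- weldment: Bystander: welded steel T-piece, 80 x 50 mm base and upright web, 52 mm tall; origin at the centre of its underside.
- spray_can: Bystander: upright spray can with a green label, 56 mm in diameter, 170 mm tall; origin at the centre of its underside.
- magnet_square: Bystander: flat red welding magnet in the shape of a right angle, about 75 x 75 mm, 20 mm tall; origin near its middle, on the underside.
- hammer: Bystander: hammer about 270 mm long lying along its x, at the left edge of the work area, under 60 mm tall; origin under it.
- brush: Bystander: brush about 240 mm long lying along its x, at the right edge of the work area, under 60 mm tall; origin under it.
- flat_bar: Bystander: bare steel strip 140 (x) x 25 (y) x 6 mm on the robot's side of the work area; origin at the centre of its underside.
- c_clamp: Bystander: green C-clamp lying flat, about 160 x 80 mm, 18 mm tall, at the far left; origin at about its middle, on the underside.

How it is judged:
On the way, in this order (a step that is already met when the one before it is completed fails the run):
1. the red offcut lies in the tray, released (x of offcut in the frame of tray between -0.056 and 0.056 m and y of offcut in the frame of tray between -0.046 and 0.046 m and z of offcut in the frame of tray between -0.002 and 0.026 m and linear speed of offcut below 0.02 m/s and contact force between the fingers and offcut below 0.1 N), for 0.2 s.
2. the copper plate lies square and flush on the block, released (horizontal distance between copper_plate and fixture below 0.004 m and angle between the x axis of copper_plate and the x axis of fixture, either way round below 0.07 rad and angle between copper_plate's own z axis and vertical below 0.05 rad and z of copper_plate in the frame of fixture between 0.027 and 0.033 m and linear speed of copper_plate below 0.02 m/s and contact force between the fingers and copper_plate below 0.1 N), for 0.2 s.
3. the blue plate lies square and flush on the copper plate, released (horizontal distance between blue_plate and fixture below 0.004 m and angle between the x axis of blue_plate and the x axis of fixture, either way round below 0.07 rad and angle between blue_plate's own z axis and vertical below 0.05 rad and z of blue_plate in the frame of fixture between 0.039 and 0.045 m and linear speed of blue_plate below 0.02 m/s and contact force between the fingers and blue_plate below 0.1 N), for 0.2 s.
4. the bright plate lies square and flush on the blue plate, released (horizontal distance between bright_plate and fixture below 0.004 m and angle between the x axis of bright_plate and the x axis of fixture, either way round below 0.07 rad and angle between bright_plate's own z axis and vertical below 0.05 rad and z of bright_plate in the frame of fixture between 0.051 and 0.057 m and linear speed of bright_plate below 0.02 m/s and contact force between the fingers and bright_plate below 0.1 N), for 0.2 s.
At the end, for the whole second after the job is handed in: The offcut lies inside the tray. Copper, blue and bright plates lie flat on the block in that order from the bottom, each centred on the block within 4 mm, its long side within 0.07 rad of the block's, tilted less than 0.05 rad; all are released and at rest (all of step 1 and all of step 2 and all of step 3 and all of step 4); the robot touches nothing.
It fails at once if a bystander is pushed more than 25 mm (distance of any of weldment, spray_can, magnet_square, hammer, brush, flat_bar, c_clamp from where it was at the start of the episode above 0.025 m).
It fails at once if the spray can or the T-piece is tipped over (angle between any of weldment, spray_can's own z axis and vertical above 0.4 rad).
It fails at once if a plate is dropped (falls freely faster than 0.6 m/s) ((linear speed of copper_plate above 0.6 m/s and contact force between the fingers and copper_plate below 0.1 N) or (linear speed of blue_plate above 0.6 m/s and contact force between the fingers and blue_plate below 0.1 N) or (linear speed of bright_plate above 0.6 m/s and contact force between the fingers and bright_plate below 0.1 N)).
It also fails if it takes over 72 s, if anything falls off the work surface, if the arm or the gripper's body presses on something with over 40 N, if the wrist force passes 120 N, or if a joint passes its speed limit or range.

### The arm

A 6-joint arm with a two-finger parallel gripper is mounted at the origin on the work surface. World frame = base frame: x ahead of the robot, y to its left, z up, the work surface at z = 0. Lengths are in m, angles in rad, forces in N, time in s.
With the tool pointing down it reaches from about 0.35 to 0.975 m from the base axis. Payload 4.9 kg.
Tool frame: the origin (TCP) lies midway between the tips of the shut fingers; the grasp point (between the pads) lies ctrl.tcp_to_grasp behind it (ctrl.tcp_to_grasp is the distance from the TCP to the grasp point, in m); z points along the fingers, y is the direction in which the jaws open and shut (so a half turn about z gives the same grasp; the last joint's range is limited). The gripper opens to 85 mm and grips with 20 to 120 N. Pads are 22 mm wide; open, the fingers measure 114 mm over their backs; the gripper's body (76 mm by 85 mm) begins 54 mm behind the grasp point. The pads swing forward as they close: fully open they stand 13 mm farther back than shut.
Start: joints at [1.163, 0.053, 1.613, -0, 1.476, -0.119], TCP at [0.178, 0.599, 0.231] pointing down, gripper open.
Joint ranges: [-3.01, 3.01], [-1.01, 2.22], [0.06, 2.58], [-1.02, 4.17], [0.09, 2.62], [-3.14, 3.14]. Speed limits (rad/s): [2.57, 2.57, 3.14, 3.14, 3.14, 3.14].

### API

Orientations are given as a rotation vector (axis times angle).
In Python, from station import ctrl, get_image, calibration, finish_job, models gives the robot as it stands.
- The arm moves only by the shell command python3 -m creep 'ROWS' [FORCE]. ROWS is JSON, a list of rows, each a list of 7 numbers: the opening, from 0 (shut) to 1 (fully open), then the shift along the tool's x, y, z in m, then the turn, a rotation vector about the tool's x, y, z in degrees. A call has 1 to 20 rows; each row shifts and turns the commanded pose from where the row before left it, along the tool's axes as they then stand; what a row does not reach is not made up. A row lasts 1/10 s, in which the tool goes at most 50 mm and 8.59 degrees, less where a joint would pass 70% of its speed; a pose out of reach is approached as far as the arm can. A call with a gripper value outside its range is refused whole. The fingers move at their own pace and stop on an object; FORCE is the grip in N (left out, the last holds). Time passes only in rows, so rows that do not move let the fingers close. It gives the time, the measured TCP pose, the force and the opening at its end, in the units of the state.
- ctrl.get_obs(): the state, without advancing time (a new reading comes with each control period).
- get_image(name): name is "scene" or "side" or "wrist"; returns the picture (480x640x3 uint8, red, green, blue); there is no depth.
- calibration(name): a dict with "mtx" (3x3 intrinsics, pixels), "R" (3x3) and "t" (3): a world point X has camera coordinates R X + t. Camera axes: x right, y down, z forward; pixel columns grow to the right and rows downward; lengths in m; the calibration is good to about 2 mm. A picture is of the moment at which its call begins: read the wrist's pose just before it. calibration takes no time and is no camera call; for the wrist camera it gives the pose at the moment of the call.
- finish_job(): hands the job in, once; it reports no verdict.
Trained networks look in the newest picture that a camera, given by its name, has taken for a name from the list of things; names that differ only in an ending like _2 or _b are one class to them, and where a whole thing is asked for, a point or a joint stands for the part that bears it (a point fixed in the world has none). Each returns a list of dicts, best first, with "conf" (0 to 1); they miss things now and then, are a little off and sometimes report something else, mostly with a low value. They report only what shows in the picture. A call takes as long as a camera call.
- models.search_frame(camera, name): "extent" ([left, top, right, bottom] in pixels, round what is visible of it).
The state is a dict: "t": time; "q": joint angles; "dq": joint speeds; "effort": joint torques, N m; "tool_pos": TCP position; "tool_rot": TCP orientation; "contact_force": force on the tool from outside, world axes, zero at the start; "wrist_torque": the same for the moment, N m; "opening": finger opening in m.
Only numpy, scipy, OpenCV 4.12 (cv2) and the standard library are available. Lean on these libraries where they do the work, as an engineer would, in place of code of your own. Each camera call takes 0.05 s, during which the arm holds its last target. There are 200 camera calls.

## Working session

There is one attempt and no reset: what is moved stays moved. The work goes in short steps, Python scripts to look and compute and a shell command to move; the robot and the scene stay as the last step left them, time stands still between calls to the robot, and variables do not carry over. Pictures are saved under pics/ and viewed, about 8 in all and at most 12, crops included, and the job is handed in when it is done.

```bash
ls; mkdir -p pics
python3 - <<'E'
from station import ctrl,get_image,calibration,models
import cv2,numpy as np
print(ctrl.get_obs(), ctrl.tcp_to_grasp)
for c in ["scene","side","wrist"]:
    im=get_image(c); cv2.imwrite(f"pics/{c}0.png",im[:,:,::-1])
    k=calibration(c); print(c,np.round(k["mtx"],1).tolist(),np.round(-k["R"].T@k["t"],3),np.round(k["R"],3).tolist())
for n in ["fixture","tray","offcut","copper_plate","blue_plate","bright_plate"]:
    print(n,[(np.round(d["extent"]).tolist(),round(d["conf"],2)) for d in models.search_frame("scene",n)[:3]])
E
```

```text
pics
{'t': 0.0, 'q': array([ 1.16295971e+00,  5.33485911e-02,  1.61428034e+00,  5.00953212e-05,
        1.47600825e+00, -1.19003550e-01]), 'dq': array([-2.27120232e-04,  5.53430442e-04,  1.47699903e-04, -1.42742656e-03,
       -5.42554720e-05, -7.84030927e-04]), 'effort': array([ 3.51657563e-04, -3.93688345e+01, -3.70174491e+01, -1.73623703e-04,
        7.08846506e-03,  1.21199434e-05]), 'tool_pos': array([0.17776266, 0.59854295, 0.23007631]), 'tool_rot': array([-4.52046185e-01, -3.10831177e+00,  3.07978365e-03]), 'contact_force': array([ 0.41858501, -0.1537125 ,  0.35118899]), 'wrist_torque': array([ 0.01682473, -0.01116257, -0.04968314]), 'opening': 0.08529662229300482} 0.0187
scene [[463.4, 0.0, 313.4], [0.0, 463.4, 234.1], [0.0, 0.0, 1.0]] [1.476 0.564 1.045] [[-0.54, 0.842, -0.003], [0.582, 0.371, -0.724], [-0.608, -0.392, -0.69]]
side [[545.6, 0.0, 316.8], [0.0, 545.6, 235.7], [0.0, 0.0, 1.0]] [ 0.087 -0.934  0.757] [[0.893, -0.45, 0.015], [-0.237, -0.498, -0.834], [0.383, 0.741, -0.552]]
wrist [[336.7, 0.0, 316.9], [0.0, 336.7, 243.2], [0.0, 0.0, 1.0]] [0.112 0.619 0.373] [[0.286, 0.958, -0.001], [0.923, -0.275, 0.27], [0.258, -0.078, -0.963]]
fixture [([275.0, 180.0, 315.0, 232.0], 0.65)]
tray [([340.0, 226.0, 382.0, 266.0], 0.73)]
offcut [([281.0, 213.0, 290.0, 220.0], 0.55)]
copper_plate [([293.0, 256.0, 320.0, 271.0], 0.81), ([230.0, 244.0, 258.0, 264.0], 0.16)]
blue_plate [([257.0, 173.0, 274.0, 188.0], 0.73), ([442.0, 259.0, 495.0, 329.0], 0.51)]
bright_plate [([402.0, 283.0, 419.0, 302.0], 0.9), ([218.0, 192.0, 236.0, 216.0], 0.55)]
```

View pics/scene0.png

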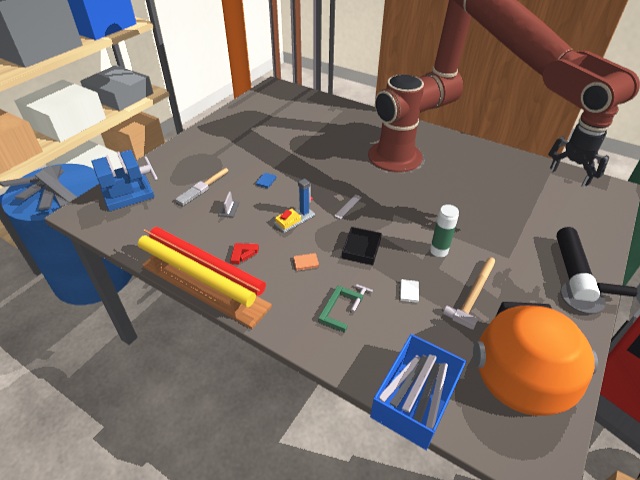

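View pics/side0.png

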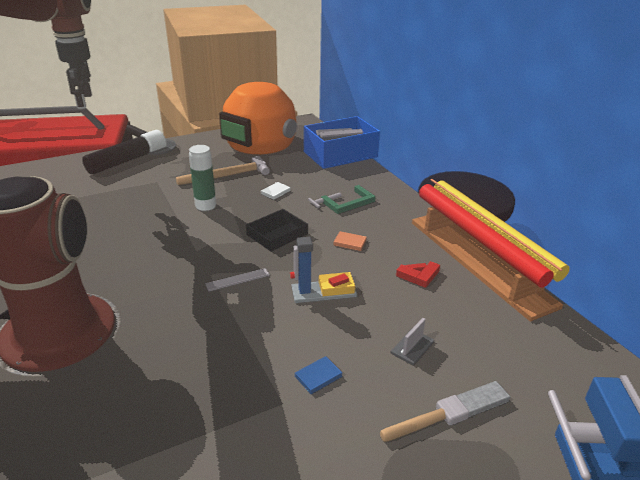

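The scene view shows copper at (306,262), blue at (266,180), bright at (410,290), the yellow block with the offcut at (290,219) and the tray at (361,245). The side view agrees. I'll work out coarse positions next.

```bash
cat > h.py <<'E'
from station import ctrl,get_image,calibration,models
import cv2,numpy as np
from scipy.spatial.transform import Rotation as Ro
def ray(c,uv,z,k=None):
    k=k or calibration(c); uv=np.atleast_2d(np.asarray(uv,float))
    d=np.c_[uv,np.ones(len(uv))]@np.linalg.inv(k["mtx"]).T@k["R"]
    o=-k["R"].T@k["t"]; return (o+d*((z-o[2])/d[:,2])[:,None])[:,:2]
def proj(c,P,k=None):
    k=k or calibration(c); X=np.atleast_2d(P)@k["R"].T+k["t"]; x=X@k["mtx"].T; return x[:,:2]/x[:,2:]
E
python3 - <<'E'
from h import *
for n,z in [("fixture",.05),("tray",.015),("offcut",.035),("copper_plate",.006),("blue_plate",.006),("bright_plate",.006),("weldment",.02),("spray_can",.085),("magnet_square",.01),("flat_bar",.003),("c_clamp",.009),("hammer",.02),("brush",.02)]:
    for c in ["scene","side"]:
        for d in models.search_frame(c,n)[:2]:
            e=d["extent"]; print(n,c,round(d["conf"],2),np.round(e),np.round(ray(c,[(e[0]+e[2])/2,(e[1]+e[3])/2],z)[0],3))
E
```

```text
fixture scene 0.65 [275. 180. 315. 232.] [ 0.518 -0.126]
fixture side 0.64 [292. 237. 355. 306.] [ 0.529 -0.114]
fixture side 0.26 [390. 317. 436. 363.] [ 0.581 -0.369]
tray scene 0.73 [340. 226. 382. 266.] [0.533 0.134]
tray side 0.94 [247. 208. 309. 252.] [0.525 0.127]
offcut scene 0.55 [281. 213. 290. 220.] [ 0.566 -0.132]
offcut side 0.73 [328. 277. 349. 288.] [ 0.548 -0.144]
offcut side 0.57 [295. 356. 342. 394.] [ 0.394 -0.357]
copper_plate scene 0.81 [293. 256. 320. 271.] [0.681 0.025]
copper_plate scene 0.16 [230. 244. 258. 264.] [ 0.754 -0.161]
copper_plate side 0.94 [332. 229. 367. 250.] [0.674 0.025]
blue_plate scene 0.73 [257. 173. 274. 188.] [ 0.415 -0.331]
blue_plate scene 0.51 [442. 259. 495. 329.] [0.532 0.481]
blue_plate side 0.64 [294. 358. 343. 394.] [ 0.405 -0.336]
bright_plate scene 0.9 [402. 283. 419. 302.] [0.615 0.338]
bright_plate scene 0.55 [218. 192. 236. 216.] [ 0.596 -0.362]
bright_plate side 0.79 [261. 184. 292. 202.] [0.602 0.317]
bright_plate side 0.68 [294. 355. 344. 394.] [ 0.407 -0.333]
weldment scene 0.58 [220. 196. 236. 218.] [ 0.618 -0.334]
weldm
[... 196 characters left out ...]
218. 210.] [0.405 0.349]
magnet_square scene 0.66 [232. 244. 258. 266.] [ 0.758 -0.152]
magnet_square scene 0.18 [292. 254. 317. 269.] [0.681 0.019]
magnet_square side 0.6 [396. 257. 440. 286.] [ 0.746 -0.161]
flat_bar scene 0.53 [337. 197. 365. 220.] [0.381 0.012]
flat_bar side 0.77 [205. 268. 273. 294.] [ 0.372 -0.009]
c_clamp scene 0.7 [319. 283. 372. 330.] [0.761 0.208]
c_clamp side 0.71 [312. 183. 375. 212.] [0.759 0.211]
c_clamp side 0.19 [170. 159. 271. 182.] [0.504 0.513]
hammer scene 0.69 [443. 259. 494. 333.] [0.551 0.485]
hammer scene 0.31 [319. 285. 368. 331.] [0.776 0.209]
hammer side 0.79 [172. 160. 270. 183.] [0.497 0.484]
brush scene 0.59 [177. 168. 229. 203.] [ 0.575 -0.49 ]
```

```bash
python3 -m creep '[[1,-0.028,-0.023,0,0,0,0],[1,-0.028,-0.023,0,0,0,0],[1,-0.028,-0.023,0,0,0,0],[1,-0.028,-0.023,0,0,0,0],[1,-0.028,-0.023,0,0,0,0],[1,-0.028,-0.023,0,0,0,0],[1,-0.028,-0.023,0,0,0,0],[1,-0.028,-0.023,0,0,0,0],[1,-0.028,-0.023,0,0,0,0],[1,-0.028,-0.023,0,0,0,0],[1,-0.028,-0.023,0,0,0,0],[1,-0.028,-0.023,0,0,0,0],[1,-0.028,-0.023,0,0,0,0],[1,-0.028,-0.023,0,0,0,0],[1,-0.028,-0.023,0,0,0,0],[1,-0.028,-0.023,0,0,0,0],[1,-0.028,-0.023,0,0,0,0],[1,-0.028,-0.023,0,0,0,0],[1,-0.028,-0.023,0,0,0,0],[1,0,0,0,0,0,0]]'
python3 - <<'E'
from h import *
k=calibration("wrist");im=get_image("wrist"); cv2.imwrite("pics/w1.png",im[:,:,::-1]); np.savez("w1.npz",im=im,**k)
o=ctrl.get_obs();print(o["t"],o["tool_pos"],o["tool_rot"],o["contact_force"])
for n in ["fixture","tray","offcut","copper_plate"]:
    print(n,[(np.round(d["extent"]).tolist(),round(d["conf"],2)) for d in models.search_frame("wrist",n)[:3]])
E
```

```text
t: 3.75
tool_pos: [0.5651, 0.0255, 0.2313]
tool_rot: [0.459, 3.107, -0.002]
contact_force: [-0.1, 0.8, 0.0]
opening: 0.0855
3.8 [0.56412227 0.02715288 0.2311449 ] [-4.56564068e-01 -3.10775788e+00 -9.27411894e-05] [-0.30782555  0.23183862  0.32701517]
fixture [([75.0, 152.0, 210.0, 283.0], 0.97)]
tray [([333.0, 66.0, 483.0, 227.0], 0.85), ([455.0, 246.0, 548.0, 365.0], 0.71)]
offcut [([148.0, 234.0, 183.0, 273.0], 0.85)]
copper_plate [([305.0, 266.0, 371.0, 335.0], 0.91), ([567.0, 126.0, 640.0, 208.0], 0.28)]
```

View pics/w1.png

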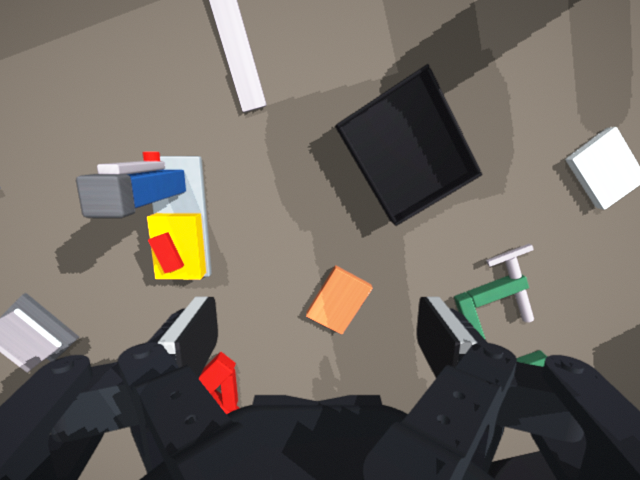

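The wrist view shows the block at (178,246) with the red offcut at (166,253), post above it in the picture, tray at (408,145), copper at (340,300) and bright at (605,168).

```bash
cat >> h.py <<'E'
from scipy.optimize import minimize
HSV={"copper":[((5,90,60),(20,255,255))],"offcut":[((0,150,60),(4,255,255)),((174,150,60),(180,255,255))],
 "block":[((22,150,60),(34,255,255)),((0,150,60),(4,255,255)),((174,150,60),(180,255,255))],
 "blue":[((100,110,40),(125,255,255))],"bright":[((0,0,150),(180,40,255))],"tray":[((0,0,0),(180,255,62))]}
DIM={"copper":(.07,.05,0,.012),"blue":(.07,.05,0,.012),"bright":(.07,.05,0,.012),"offcut":(.04,.02,.03,.04),"block":(.07,.05,.01,.03),"tray":(.12,.1,0,.03)}
def fit(im,k,n,ext,g0,c="wrist",pad=8,zoff=0):
    """box pose (x,y,yaw) whose projected outline best matches the colour mask inside ext"""
    S=4; l,t,r,b=[int(v) for v in (ext[0]-pad,ext[1]-pad,ext[2]+pad,ext[3]+pad)]; l=max(l,0);t=max(t,0);r=min(r,640);b=min(b,480)
    hsv=cv2.cvtColor(im,cv2.COLOR_RGB2HSV)[t:b,l:r]; m=np.zeros(hsv.shape[:2],np.uint8)
    for lo,hi in HSV[n]: m|=cv2.inRange(hsv,lo,hi)
    nl,lab,st,_=cv2.connectedComponentsWithStats(m); m=(lab==1+st[1:,4].argmax()).astype(np.uint8)
    m=cv2.morphologyEx(m,cv2.MORPH_CLOSE,np.ones((5,5),np.uint8))
    M=cv2.resize(m,None,fx=S,fy=S,interpolation=cv2.INTER_LINEAR).astype(np.uint8)
    L,W,z0,z1=DIM[n]; z0+=zoff; z1+=zoff
    B=np.array([(x,y,z) for x in(-L/2,L/2) for y in(-W/2,W/2) for z in(z0,z1)])
    def f(p):
        ca,sa=np.cos(p[2]),np.sin(p[2]); P=np.c_[B[:,0]*ca-B[:,1]*sa+p[0],B[:,0]*sa+B[:,1]*ca+p[1],B[:,2]]
        uv=((proj(c,P,k)-(l,t)+.5)*S-.5); h=cv2.convexHull((uv*16).astype(np.int32).reshape(-1,1,2))
        q=np.zeros_like(M); cv2.fillConvexPoly(q,h,1,shift=4); return 1-(q&M).sum()/max((q|M).sum(),1)
    best=None
    for y in np.arange(-1.4,1.6,.35) if len(g0)<3 else [g0[2]]:
        s=np.array([[g0[0],g0[1],y]]*4)+np.array([[0,0,0],[.012,0,0],[0,.012,0],[0,0,.25]])
        o=minimize(f,s[0],method="Nelder-Mead",options=dict(initial_simplex=s,xatol=1e-5,fatol=1e-5))
        if best is None or o.fun<best.fun: best=o
    p=best.x; p[2]=(p[2]+np.pi/2)%np.pi-np.pi/2
    return p,round(1-best.fun,3)
def go(x,y,z,yaw):
    """tool shift (total, before turning) and turn about tool z to put TCP at x,y,z with jaw axis (tool y) along world yaw"""
    o=ctrl.get_obs(); R=Ro.from_rotvec(o["tool_rot"]).as_matrix(); d=R.T@(np.array([x,y,z])-o["tool_pos"])
    cur=np.arctan2(R[1,1],R[0,1]); w=(yaw-cur+np.pi/2)%np.pi-np.pi/2
    print("t",round(o["t"],2),"tcp",np.round(o["tool_pos"],4),"toolz",np.round(R[:,2],4),"q6",round(o["q"][5],2),"open",round(o["opening"],4),"F",np.round(o["contact_force"],1))
    print("  shift mm",np.round(d*1000,1),"turn deg about tool z",round(-np.degrees(w),1))
E
python3 - <<'E'
from h import *
d=dict(np.load("w1.npz")); im=d.pop("im")
for n,e,g in [("copper",[305,266,371,335],(.678,.025)),("offcut",[148,234,183,273],(.56,-.135)),("block",[150,214,205,280],(.56,-.135)),("tray",[340,66,483,227],(.53,.13)),("bright",[566,126,640,208],(.61,.33))]:
    p,s=fit(im,d,n,e,g); print(n,np.round(p,4),s)
E
```

```text
copper [ 0.6731  0.0199 -0.8095] 0.982
offcut [ 0.5542 -0.1371  0.0821] 0.834
block [ 0.5537 -0.13   -0.2908] 0.954
tray [0.5269 0.1332 0.2669] 0.979
bright [0.6076 0.3392 0.431 ] 0.915
```

Run:
```python
from h import *
go(.575,-.14,.19,.08+np.pi/2)
```

```text
t 4.0 tcp [0.563  0.0296 0.2313] toolz [-1.e-04  3.e-04 -1.e+00] q6 -1.36 open 0.0851 F [ 0.4  0.1 -0.9]
  shift mm [ -59.6 -159.2   41.3] turn deg about tool z -21.1
```

```bash
python3 -m creep '[[1,-0.012,-0.032,0.008,0,0,0],[1,-0.012,-0.032,0.008,0,0,0],[1,-0.012,-0.032,0.008,0,0,0],[1,-0.012,-0.032,0.008,0,0,0],[1,-0.012,-0.032,0.009,0,0,0],[1,0,0,0,0,0,-7],[1,0,0,0,0,0,-7],[1,0,0,0,0,0,-7],[1,0,0,0,0,0,0],[1,0,0,0,0,0,0]]'
python3 - <<'E'
from h import *
for i in range(2):
    o=ctrl.get_obs();k=calibration("wrist");im=get_image("wrist");print(o["tool_pos"],np.round(-k["R"].T@k["t"],4))
cv2.imwrite("pics/w2.png",im[:,:,::-1]); np.savez("w2.npz",im=im,**k)
for n,m,g in [("offcut","offcut",(.554,-.137,.08)),("fixture","block",(.554,-.13,-.29))]:
    r=models.search_frame("wrist",n)[0];print(n,np.round(r["extent"]),r["conf"])
    p=proj("wrist",[g[0],g[1],.035],k)[0]; 
    e=[p[0]-(60 if m=="block" else 40),p[1]-70,p[0]+60,p[1]+70]
    f,s=fit(im,k,m,e,g,pad=0);print(m,np.round(f,4),s)
    if m=="offcut": go(f[0],f[1],.036,f[2]+np.pi/2)
E
```

```text
t: 5.0
tool_pos: [0.5754, -0.1409, 0.1905]
tool_rot: [-0.12, 3.139, -0.0]
contact_force: [-0.6, 0.2, -0.5]
opening: 0.0856
[ 0.57540827 -0.14088648  0.19048531] [ 0.5071 -0.1455  0.3328]
[ 0.57542887 -0.14101601  0.19046482] [ 0.5071 -0.1456  0.3328]
offcut [311. 183. 333. 225.] 0.62
offcut [ 0.5556 -0.137   0.045 ] 0.849
t 5.15 tcp [ 0.5755 -0.1413  0.1904] toolz [ 1.e-04 -1.e-04 -1.e+00] q6 -2.01 open 0.0857 F [0.1 0.1 0. ]
  shift mm [ 19.5   5.9 154.4] turn deg about tool z 1.8
fixture [290.  79. 418. 248.] 0.8
block [ 0.5539 -0.1297 -0.3015] 0.968
```

View pics/w2.png

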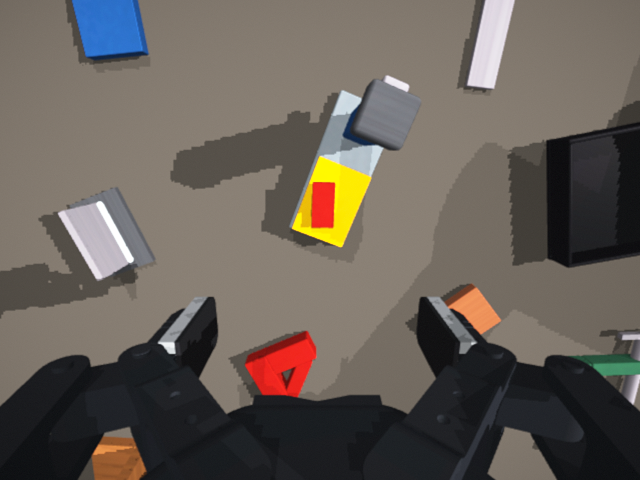

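Clear view: the block at (333,202), the offcut at (323,205) and the post head at (388,113), with nothing in the way of the grasp.

```bash
python3 -m creep '[[0.6,0.0155,0.006,0.01,0,0,0],[0.6,0,0,0.035,0,0,2],[0.6,0,0,0.035,0,0,0],[0.6,0,0,0.035,0,0,0],[0.6,0,0,0.025,0,0,0],[0.6,0,0,0.012,0,0,0],[0.6,0,0,0.004,0,0,0],[0.6,0,0,0,0,0,0],[0,0,0,0,0,0,0],[0,0,0,0,0,0,0],[0,0,0,0,0,0,0],[0,0,0,0,0,0,0],[0,0,0,0,0,0,0],[0,0,0,0,0,0,0],[0,0,0,0,0,0,0]]' 40; python3 -m creep '[[0,0,0,-0.01,0,0,0],[0,0,0,-0.03,0,0,0],[0,0,0,-0.04,0,0,0],[0,0,0,-0.04,0,0,0],[0,0,0,0,0,0,0]]';  python3 - <<'E'
from h import *
go(.527,.133,.2,.267)
E
```

```text
t: 6.7
tool_pos: [0.5609, -0.1375, 0.0363]
tool_rot: [-0.067, 3.138, -0.002]
contact_force: [-0.5, -0.0, 6.5]
opening: 0.0179
t: 7.2
tool_pos: [0.5633, -0.1384, 0.1623]
tool_rot: [-0.067, 3.129, -0.008]
contact_force: [1.2, -0.9, 0.0]
opening: 0.0179
t 7.2 tcp [ 0.5633 -0.1384  0.1623] toolz [ 0.0119 -0.0046 -0.9999] q6 -1.98 open 0.0179 F [ 1.2 -0.9  0. ]
  shift mm [ 24.2 272.5 -39.4] turn deg about tool z 77.2
```

```bash
python3 -m creep '[[0,0.003,0.034,0,0,0,0],[0,0.003,0.034,0,0,0,0],[0,0.003,0.034,0,0,0,0],[0,0.003,0.034,0,0,0,0],[0,0.003,0.034,0,0,0,0],[0,0.003,0.034,0,0,0,0],[0,0.003,0.034,0,0,0,0],[0,0.003,0.034,0,0,0,0],[0,0,0,0,0,0,0],[0,0,0,0.04,0,0,0],[0,0,0,0.04,0,0,0],[0,0,0,0.035,0,0,0],[0,0,0,0.02,0,0,0],[0,0,0,0.008,0,0,0],[0,0,0,0,0,0,0],[0,0,0,0,0,0,0]]';  python3 - <<'E'
from h import *
go(.527,.133,.2,.267)
print(models.search_frame("wrist","offcut"))
E
```

```text
t: 8.8
tool_pos: [0.5244, 0.1333, 0.0117]
tool_rot: [-0.067, 3.14, -0.0]
contact_force: [0.1, -1.2, -1.2]
opening: 0.0183
t 8.8 tcp [0.5244 0.1333 0.0117] toolz [ 8.e-04 -1.e-04 -1.e+00] q6 -1.5 open 0.0183 F [ 0.1 -1.2 -1.2]
  shift mm [  -2.8   -0.4 -188.3] turn deg about tool z 77.1
[{'extent': [310.8, 183.4, 333.2, 225.3], 'conf': 0.62}]
```

```bash
python3 -m creep '[[0.4,0,0,0,0,0,0],[0.4,0,0,0,0,0,0],[0.4,0,0,0,0,0,0],[0.4,0,0,-0.01,0,0,0],[0.6,0,0,-0.03,0,0,0],[1,0,0,-0.04,0,0,0],[1,0,0,-0.04,0,0,0],[1,0,0,-0.04,0,0,0],[1,0,0,0,0,0,0],[1,0,0,0,0,0,0]]';  python3 - <<'E'
from h import *
k=calibration("wrist");im=get_image("wrist");cv2.imwrite("pics/w3.png",im[:,:,::-1])
for d in models.search_frame("wrist","offcut")[:2]:
    e=d["extent"];print(d,ray("wrist",[(e[0]+e[2])/2,(e[1]+e[3])/2],.014,k))
print(fit(im,k,"tray",models.search_frame("wrist","tray")[0]["extent"],(.527,.133,.267)))
go(.7,.02,.16,-.81+np.pi/2)
E
```

```text
t: 9.85
tool_pos: [0.5249, 0.1339, 0.1736]
tool_rot: [-0.067, 3.137, 0.001]
contact_force: [-0.2, -0.5, 0.0]
opening: 0.0851
{'extent': [303.5, 196.8, 327.9, 239.0], 'conf': 0.81} [[0.51791271 0.13323906]]
(array([0.52708419, 0.13380324, 0.27099174]), np.float64(0.905))
t 10.0 tcp [0.5228 0.1336 0.1696] toolz [-3.e-03 -3.e-04 -1.e+00] q6 -1.5 open 0.0855 F [ 1.4  0.7 -0.3]
  shift mm [-172.2 -121.1    9.1] turn deg about tool z 48.9
```

```bash
python3 -m creep '[[1,-0.033,-0.029,0.002,0,0,0],[1,-0.033,-0.029,0.002,0,0,0],[1,-0.033,-0.029,0.002,0,0,0],[1,-0.033,-0.029,0.002,0,0,0],[1,-0.033,-0.029,0.002,0,0,0],[1,0,0,0,0,0,8],[1,0,0,0,0,0,8],[1,0,0,0,0,0,8],[1,0,0,0,0,0,8],[1,0,0,0,0,0,8],[1,0,0,0,0,0,8],[1,0,0,0,0,0,0],[1,0,0,0,0,0,0]]';  python3 - <<'E'
from h import *
k=calibration("wrist");im=get_image("wrist");cv2.imwrite("pics/w4.png",im[:,:,::-1])
e=models.search_frame("wrist","copper_plate")[0];print(e)
p,s=fit(im,k,"copper",e["extent"],(.673,.02,-.81));print(p,s)
go(p[0],p[1],0.0,p[2]+np.pi/2)
E
```

```text
t: 11.3
tool_pos: [0.6942, -0.004, 0.1596]
tool_rot: [-1.211, -2.896, 0.001]
contact_force: [-0.5, 0.1, -0.7]
opening: 0.0857
{'extent': [291.4, 152.4, 348.3, 235.5], 'conf': 0.7}
[ 0.67303829  0.01996455 -0.80379015] 0.982
t 11.4 tcp [ 0.6945 -0.004   0.1604] toolz [-1.5e-03  2.0e-04 -1.0e+00] q6 -0.89 open 0.0852 F [-0.5 -0.1  0. ]
  shift mm [ 32.    1.7 160.4] turn deg about tool z 0.6
```

View pics/w4.png

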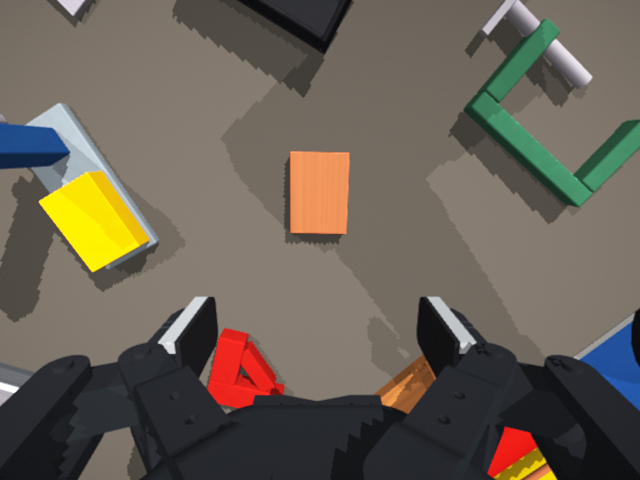

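Copper is at (320,193), clear of its neighbours, and the block is now empty at (95,220). The outline fit agrees, so I'll grasp.

```bash
python3 -m creep '[[1,0.028,0.0017,0.01,0,0,0.6],[1,0,0,0.035,0,0,0],[1,0,0,0.035,0,0,0],[1,0,0,0.035,0,0,0],[1,0,0,0.025,0,0,0],[1,0,0,0.015,0,0,0],[1,0,0,0.005,0,0,0],[1,0,0,0,0,0,0],[1,0,0,0,0,0,0]]' 60; python3 -m creep '[[0,0,0,0,0,0,0],[0,0,0,0,0,0,0],[0,0,0,0,0,0,0],[0,0,0,0,0,0,0],[0,0,0,0,0,0,0],[0,0,0,0,0,0,0],[0,0,0,0,0,0,0]]';  python3 - <<'E'
from h import *
go(.673,.02,0.1,-.804+np.pi/2)
E
```

```text
t: 12.3
tool_pos: [0.678, 0.017, 0.0032]
tool_rot: [1.23, 2.888, 0.002]
contact_force: [-0.0, -0.4, -0.1]
opening: 0.0852
t: 13.0
tool_pos: [0.6778, 0.0168, 0.0031]
tool_rot: [1.23, 2.888, 0.001]
contact_force: [0.1, 0.2, 5.1]
opening: 0.048
t 13.0 tcp [0.6778 0.0168 0.0031] toolz [ 2.4e-03 -5.0e-04 -1.0e+00] q6 -0.85 open 0.048 F [0.1 0.2 5.1]
  shift mm [  5.4  -1.1 -96.9] turn deg about tool z -0.1
```

```bash
python3 -m creep '[[0,0,0,-0.01,0,0,0],[0,0,0,-0.03,0,0,0],[0,0,0,-0.03,0,0,0],[0,0,0,-0.03,0,0,0],[0,0,0,0,0,0,-7],[0,0,0,0,0,0,-7],[0,0,0,0,0,0,-7],[0,0,0,0,0,0,-7],[0,0,0,0,0,0,0],[0,0,0,0,0,0,0]]';  python3 - <<'E'
from h import *
k=calibration("wrist");im=get_image("wrist");cv2.imwrite("pics/w5.png",im[:,:,::-1])
e=models.search_frame("wrist","copper_plate");print(e[:1])
uv=proj("wrist",[.554,-.13,.02],k)[0];print(uv)
print(fit(im,k,"block",[uv[0]-60,uv[1]-60,uv[0]+60,uv[1]+60],(.554,-.13,-.3),pad=0))
go(.559,-.1314,.1,1.273)
E
```

```text
t: 14.0
tool_pos: [0.6759, 0.0172, 0.1005]
tool_rot: [-0.499, -3.1, 0.0]
contact_force: [0.2, -0.9, -3.7]
opening: 0.0475
[{'extent': [260.7, 215.9, 376.9, 369.8], 'conf': 0.63}]
[ 36.41636841 147.75143064]
(array([ 0.55301063, -0.12970253, -0.29309991]), np.float64(0.991))
t 14.1 tcp [0.6762 0.0172 0.1009] toolz [-9.e-04  1.e-04 -1.e+00] q6 -1.34 open 0.048 F [-0.9 -0.4 -4.1]
  shift mm [  64.8 -177.8    0.9] turn deg about tool z -1.2
```

View pics/w5.png

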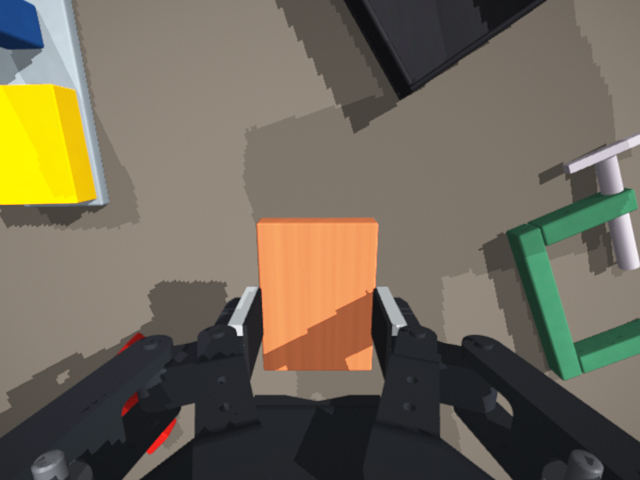

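The copper plate is held level between the pads at (318,293), fully visible, so its pose in the hand can be fitted.

```bash
cat >> h.py <<'E'
def held(n,file,F,dz,ext=None):
    """fit the held plate (underside dz below TCP), print tool shift/turn that puts it on pose F"""
    o=ctrl.get_obs(); k=calibration("wrist"); im=cv2.imread(file)[:,:,::-1] if file else get_image("wrist")
    T=o["tool_pos"]; R=Ro.from_rotvec(o["tool_rot"]).as_matrix(); jy=np.arctan2(R[1,1],R[0,1])
    p,s=fit(im,k,n,ext or models.search_frame("wrist",n+"_plate")[0]["extent"],(T[0],T[1],jy-np.pi/2),zoff=T[2]-dz)
    w=(F[2]-p[2]+np.pi/2)%np.pi-np.pi/2; d=R.T@np.r_[p[:2]-T[:2],0]
    print(n,np.round(p,4),s,"in tool mm",np.round(d*1e3,1),"yaw vs jaw deg",round(np.degrees((p[2]-jy)%np.pi-np.pi/2),2))
    r=np.array([[np.cos(w),-np.sin(w)],[np.sin(w),np.cos(w)]]); t=F[:2]-r@(p[:2]-T[:2])
    go(t[0],t[1],F[3]+dz,jy+w)
E
python3 - <<'E'
from h import *
held("copper","pics/w5.png",np.array([.5535,-.1298,-.295,.03]),.003)
E
```

```text
copper [ 0.6718  0.0194 -0.3164] 0.973 in tool mm [4.9 0.8 0. ] yaw vs jaw deg 0.11
t 14.15 tcp [0.6763 0.0172 0.101 ] toolz [-5.e-04  1.e-04 -1.e+00] q6 -1.34 open 0.0479 F [ 0.3 -0.7 -3.4]
  shift mm [  65.8 -178.6   68.1] turn deg about tool z -1.2
```

```bash
python3 -m creep '[[0,0.022,-0.02,0,0,0,-1.2],[0,0.022,-0.03,0,0,0,0],[0,0.022,-0.03,0,0,0,0],[0,0,-0.03,0,0,0,0],[0,0,-0.03,0,0,0,0],[0,0,-0.025,0,0,0,0],[0,0,-0.0136,0.01,0,0,0],[0,0,0,0.025,0,0,0],[0,0,0,0.015,0,0,0],[0,0,0,0,0,0,0],[0,0,0,0,0,0,0]]';  python3 - <<'E'
from h import *
im=get_image("wrist");cv2.imwrite("pics/w6.png",im[:,:,::-1])
held("copper","pics/w6.png",np.array([.5535,-.1298,-.295,.03]),.003)
E
```

```text
t: 15.25
tool_pos: [0.5609, -0.1332, 0.0507]
tool_rot: [-0.462, -3.106, -0.001]
contact_force: [0.5, -0.2, -2.9]
opening: 0.0481
copper [ 0.5573 -0.1316 -0.2951] 0.972 in tool mm [ 4.8  0.7 -0. ] yaw vs jaw deg 0.0
t 15.35 tcp [ 0.5621 -0.1338  0.0523] toolz [ 1.7e-03 -5.0e-04 -1.0e+00] q6 -1.64 open 0.0475 F [ 1.   0.2 -2.9]
  shift mm [ 4.6  0.6 19.3] turn deg about tool z -0.0
```

```bash
python3 -m creep '[[0,0.0045,0.0006,0.006,0,0,0],[0,0,0,0.006,0,0,0],[0,0,0,0,0,0,0],[0,0,0,0,0,0,0],[0,0,0,0,0,0,0]]';  python3 - <<'E'
from h import *
im=get_image("wrist");cv2.imwrite("pics/w7.png",im[:,:,::-1])
held("copper","pics/w7.png",np.array([.5535,-.1298,-.295,.03]),.003)
E
```

```text
t: 15.85
tool_pos: [0.5572, -0.1321, 0.0395]
tool_rot: [0.463, 3.107, -0.0]
contact_force: [-0.1, -0.2, -3.5]
opening: 0.048
copper [ 0.5546 -0.1307 -0.2931] 0.952 in tool mm [ 2.9  0.7 -0. ] yaw vs jaw deg 0.16
t 15.95 tcp [ 0.5573 -0.1322  0.0396] toolz [ 6.e-04 -2.e-04 -1.e+00] q6 -1.64 open 0.0479 F [-0.1  0.  -3.8]
  shift mm [1.4 0.5 6.6] turn deg about tool z 0.1
```

View pics/w7.png

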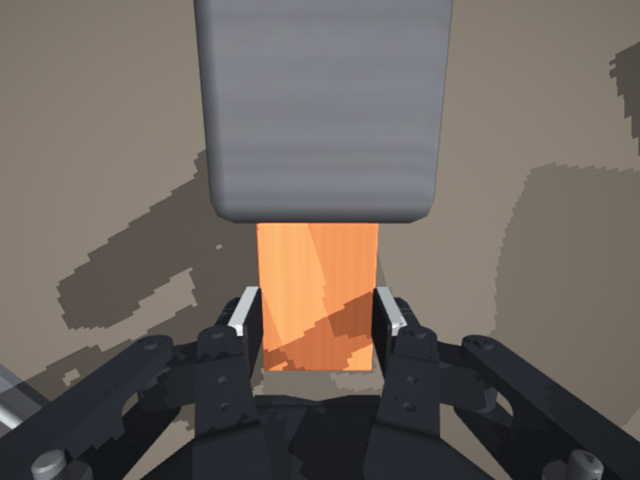

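The grey post top covers the plate's far edge in this view, so I trust the earlier in-hand offset of 4.9 mm. Remaining shift is about (-0.5, 0.5, 6.6) mm.

```bash
python3 -m creep '[[0,-0.0005,0.0005,0.003,0,0,0],[0,0,0,0.002,0,0,0],[0,0,0,0.001,0,0,0],[0,0,0,0,0,0,0],[0,0,0,0,0,0,0]]'
```

```text
t: 16.45
tool_pos: [0.5576, -0.1318, 0.0332]
tool_rot: [0.463, 3.107, -0.0]
contact_force: [-0.3, 0.4, -3.3]
opening: 0.0477
```

```bash
python3 -m creep '[[0,0,0,0.0005,0,0,0],[0,0,0,0.0005,0,0,0],[0,0,0,0,0,0,0],[0,0,0,0,0,0,0]]'
```

```text
t: 16.85
tool_pos: [0.5577, -0.1318, 0.033]
tool_rot: [-0.463, -3.107, 0.0]
contact_force: [-4.2, 1.8, 5.0]
opening: 0.0476
```

```bash
python3 -m creep '[[1,0,0,0,0,0,0],[1,0,0,0,0,0,0],[1,0,0,0,0,0,0],[1,0,0,0,0,0,0],[1,0,0,-0.01,0,0,0],[1,0,0,-0.03,0,0,0],[1,0,0,-0.04,0,0,0],[1,0,0,-0.045,0,0,0],[1,-0.03,0,0,0,0,0],[1,-0.03,0,0,0,0,0],[1,0,0,0,0,0,0],[1,0,0,0,0,0,0],[1,0,0,0,0,0,0]]';python3 - <<'E'
from h import *
k=calibration("wrist");im=get_image("wrist");cv2.imwrite("pics/w8.png",im[:,:,::-1])
e=models.search_frame("wrist","copper_plate")[0];print(e)
print(fit(im,k,"copper",e["extent"],(.5535,-.13,-.295),zoff=.03))
uv=proj("wrist",[.5535,-.13,.03],k)[0];print(uv)
# block fit
print(fit(im,k,"block",[uv[0]-80,uv[1]-80,uv[0]+80,uv[1]+80],(.5535,-.13,-.295),pad=0)[1])
cv2.imwrite("pics/w8c.png",cv2.resize(im[int(uv[1])-80:int(uv[1])+80,int(uv[0])-100:int(uv[0])+100,::-1],None,fx=4,fy=4,interpolation=cv2.INTER_NEAREST))
go(.41,-.335,.18,1.3)
E
```

```text
t: 18.15
tool_pos: [0.6142, -0.1489, 0.1571]
tool_rot: [-0.463, -3.106, -0.0]
contact_force: [-0.5, -1.1, 0.1]
opening: 0.0854
{'extent': [283.8, 102.7, 352.2, 203.3], 'conf': 0.59}
(array([ 0.55389369, -0.12988317, -0.29411427]), np.float64(0.991))
[316.45000157 155.58208928]Traceback (most recent call last):
  File "<stdin>", line 7, in <module>
  File "h.py", line 20, in fit
    nl,lab,st,_=cv2.connectedComponentsWithStats(m); m=(lab==1+st[1:,4].argmax()).astype(np.uint8)
                                                               ~~~~~~~~~~~~~~~^^
ValueError: attempt to get argmax of an empty sequence
```

Run:
```python
from h import *
go(.45,-.345,.18,1.277)
```

```text
t 18.25 tcp [ 0.6142 -0.1489  0.1571] toolz [-6.e-04  2.e-04 -1.e+00] q6 -1.63 open 0.0853 F [-0.5  0.7 -0.2]
  shift mm [ 100.  -235.5  -22.8] turn deg about tool z -0.1
```

```bash
python3 -m creep '[[1,0.012,-0.03,-0.003,0,0,0],[1,0.012,-0.03,-0.003,0,0,0],[1,0.012,-0.03,-0.003,0,0,0],[1,0.012,-0.03,-0.003,0,0,0],[1,0.012,-0.03,-0.003,0,0,0],[1,0.012,-0.03,-0.003,0,0,0],[1,0.012,-0.03,-0.003,0,0,0],[1,0.016,-0.026,0,0,0,0],[1,0,0,0,0,0,0],[1,0,0,0,0,0,0]]';python3 - <<'E'
from h import *
k=calibration("wrist");im=get_image("wrist");cv2.imwrite("pics/w9.png",im[:,:,::-1])
e=models.search_frame("wrist","blue_plate")[0];print(e)
p,s=fit(im,k,"blue",e["extent"],(.41,-.335));print(p,s)
go(p[0],p[1],0.0,p[2]+np.pi/2)
E
```

```text
t: 19.25
tool_pos: [0.45, -0.3457, 0.1783]
tool_rot: [0.465, 3.107, 0.001]
contact_force: [0.9, -0.2, 0.1]
opening: 0.0856
{'extent': [278.0, 128.8, 357.4, 221.7], 'conf': 0.81}
[ 0.40815444 -0.33079897  0.17037091] 0.983
t 19.35 tcp [ 0.4508 -0.3451  0.1782] toolz [ 1.e-04  4.e-04 -1.e+00] q6 -2.06 open 0.0854 F [ 0.5 -0.4  0.2]
  shift mm [ 45.    1.2 178.2] turn deg about tool z -26.7
```

View pics/w9.png

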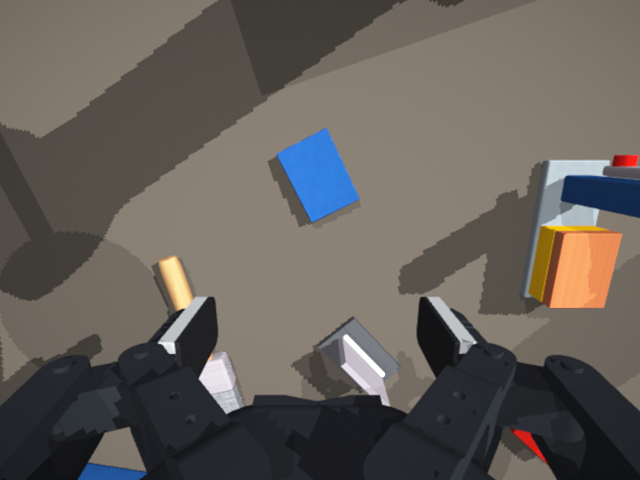

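Blue is clear at (318,175), and the copper sits flush on the block at (575,267).

```bash
python3 -m creep '[[1,0.022,0.0006,0.01,0,0,0],[1,0.023,0.0006,0.018,0,0,0],[1,0,0,0,0,0,-6.7],[1,0,0,0,0,0,-6.7],[1,0,0,0,0,0,-6.7],[1,0,0,0,0,0,-6.6],[1,-0.005,0,0.02,0,0,0],[1,0,0,0.035,0,0,0],[1,0,0,0.035,0,0,0],[1,0,0,0.03,0,0,0],[1,0,0,0.02,0,0,0],[1,0,0,0.01,0,0,0],[1,0,0,0,0,0,0],[1,0,0,0,0,0,0]]';python3 - <<'E'
from h import *
go(.40815,-.3308,.0,.1704+np.pi/2)
E
```

```text
t: 20.75
tool_pos: [0.4137, -0.331, 0.0013]
tool_rot: [-0.268, 3.129, -0.002]
contact_force: [0.0, 0.1, 0.5]
opening: 0.0855
t 20.75 tcp [ 0.4137 -0.331   0.0013] toolz [ 0.0011 -0.0011 -1.    ] q6 -2.56 open 0.0855 F [0.  0.1 0.5]
  shift mm [5.4 1.1 1.3] turn deg about tool z 0.0
```

```bash
python3 -m creep '[[0,0,0,-0.0015,0,0,0],[0,0,0,0,0,0,0],[0,0,0,0,0,0,0],[0,0,0,0,0,0,0],[0,0,0,0,0,0,0],[0,0,0,0,0,0,0],[0,0,0,0,0,0,0]]' 60; python3 -m creep '[[0,0,0,-0.01,0,0,0],[0,0,0,-0.03,0,0,0],[0,0,0,-0.04,0,0,0],[0,0,0,-0.04,0,0,0],[0,0,0,0,0,0,6.6],[0,0,0,0,0,0,6.6],[0,0,0,0,0,0,6.7],[0,0,0,0,0,0,6.7],[0,0,0,0,0,0,0],[0,0,0,0,0,0,0],[0,0,0,0,0,0,0]]';  python3 - <<'E'
from h import *
im=get_image("wrist");cv2.imwrite("pics/w10.png",im[:,:,::-1])
held("blue","pics/w10.png",np.array([.5539,-.1299,-.294,.042]),.003)
E
```

```text
t: 21.45
tool_pos: [0.4138, -0.3316, 0.0037]
tool_rot: [-0.267, 3.128, -0.003]
contact_force: [-0.9, 2.7, 5.5]
opening: 0.0476
t: 22.55
tool_pos: [0.4126, -0.3305, 0.1216]
tool_rot: [-0.458, -3.108, -0.0]
contact_force: [-0.1, 0.6, -3.7]
opening: 0.0477
blue [ 0.4077 -0.3283 -0.2942] 0.955 in tool mm [5.4 0.8 0. ] yaw vs jaw deg -0.08
t 22.65 tcp [ 0.4127 -0.3306  0.1217] toolz [-2.e-04  2.e-04 -1.e+00] q6 -2.09 open 0.0478 F [-0.3  0.8 -5. ]
  shift mm [-82.6 232.2  76.7] turn deg about tool z -0.0
```

```bash
python3 -m creep '[[0,-0.024,0,0,0,0,0],[0,-0.024,0.01,0,0,0,0],[0,-0.025,0.02,0,0,0,0],[0,-0.024,0.03,0,0,0,0],[0,0,0.034,0,0,0,0],[0,0,0.034,0,0,0,0],[0,0,0.034,0,0,0,0],[0,0,0.034,0,0,0,0],[0,0,0.0242,0,0,0,0],[0,0,0.012,0,0,0,0],[0,0,0,0,0,0,0],[0,0.0144,0,0.015,0,0,0],[0,0,0,0.03,0,0,0],[0,0,0,0.015,0,0,0],[0,0,0,0.005,0,0,0],[0,0,0,0,0,0,0],[0,0,0,0,0,0,0]]';  python3 - <<'E'
from h import *
T=np.array([.5539,-.1299]);a=1.277;tx=np.array([-np.sin(a),np.cos(a)]);ty=np.array([np.cos(a),np.sin(a)])
t=T-.0054*tx-.0008*ty; print(t); go(t[0],t[1],.045,a)
E
```

```text
t: 24.35
tool_pos: [0.5601, -0.1332, 0.058]
tool_rot: [0.461, 3.106, -0.001]
contact_force: [-0.7, 0.8, -2.7]
opening: 0.0477
[ 0.55883695 -0.1322295 ]
t 24.35 tcp [ 0.5601 -0.1332  0.058 ] toolz [ 1.8e-03 -8.0e-04 -1.0e+00] q6 -1.64 open 0.0477 F [-0.7  0.8 -2.7]
  shift mm [ 1.5  0.5 13. ] turn deg about tool z -0.0
```

```bash
python3 -m creep '[[0,0.0008,0.0005,0.005,0,0,0],[0,0,0,0.003,0,0,0],[0,0,0,0,0,0,0],[0,0,0,0,0,0,0],[0,0,0,0,0,0,0]]';  python3 - <<'E'
from h import *
go(.5588,-.1322,.045,1.277)
E
```

```text
t: 24.85
tool_pos: [0.5587, -0.1317, 0.049]
tool_rot: [0.46, 3.107, -0.0]
contact_force: [-0.2, 0.3, -3.2]
opening: 0.0476
t 24.85 tcp [ 0.5587 -0.1317  0.049 ] toolz [ 3.e-04 -1.e-04 -1.e+00] q6 -1.64 open 0.0476 F [-0.2  0.3 -3.2]
  shift mm [-0.3 -0.4  4. ] turn deg about tool z -0.0
```

```bash
python3 -m creep '[[0,-0.0003,-0.0004,0.002,0,0,0],[0,0,0,0.001,0,0,0],[0,0,0,0.0005,0,0,0],[0,0,0,0,0,0,0],[0,0,0,0,0,0,0]]'
```

```text
t: 25.35
tool_pos: [0.5588, -0.1322, 0.0458]
tool_rot: [0.46, 3.108, -0.0]
contact_force: [-2.8, 0.3, 1.0]
opening: 0.0476
```

Contact is made, with force changing from -3.2 to +1.0 N. Release next, then move back and check.

```bash
python3 -m creep '[[0,0,0,0.0003,0,0,0],[1,0,0,0,0,0,0],[1,0,0,0,0,0,0],[1,0,0,0,0,0,0],[1,0,0,0,0,0,0],[1,0,0,-0.01,0,0,0],[1,0,0,-0.03,0,0,0],[1,0,0,-0.04,0,0,0],[1,0,0,-0.04,0,0,0],[1,-0.03,0,0,0,0,0],[1,-0.03,0,0,0,0,0],[1,0,0,0,0,0,0],[1,0,0,0,0,0,0],[1,0,0,0,0,0,0]]';python3 - <<'E'
from h import *
k=calibration("wrist");im=get_image("wrist");cv2.imwrite("pics/w11.png",im[:,:,::-1])
uv=proj("wrist",[.5535,-.13,.054],k)[0]; e=models.search_frame("wrist","blue_plate")[0];print(e,uv)
print(fit(im,k,"blue",[uv[0]-45,uv[1]-60,uv[0]+45,uv[1]+60],(.5535,-.13,-.295),zoff=.042,pad=0))
go(.65,.36,.2,.431+np.pi/2); go(.65,.36,.2,1.277)
E
```

```text
t: 26.75
tool_pos: [0.6154, -0.1493, 0.1649]
tool_rot: [-0.46, -3.107, -0.0]
contact_force: [-0.3, -0.4, -0.4]
opening: 0.0854
{'extent': [281.9, 104.5, 351.8, 204.6], 'conf': 0.81} [316.59134509 154.28116386]
(array([ 0.55423956, -0.1300736 , -0.29537833]), np.float64(0.981))
t 26.85 tcp [ 0.6153 -0.1493  0.1649] toolz [-5.e-04  2.e-04 -1.e+00] q6 -1.63 open 0.0853 F [-0.8 -0.2  0.1]
  shift mm [114.4 497.4 -35. ] turn deg about tool z -41.5
t 26.85 tcp [ 0.6153 -0.1493  0.1649] toolz [-5.e-04  2.e-04 -1.e+00] q6 -1.63 open 0.0853 F [-0.8 -0.2  0.1]
  shift mm [114.4 497.4 -35. ] turn deg about tool z -0.0
```

View pics/w11.png

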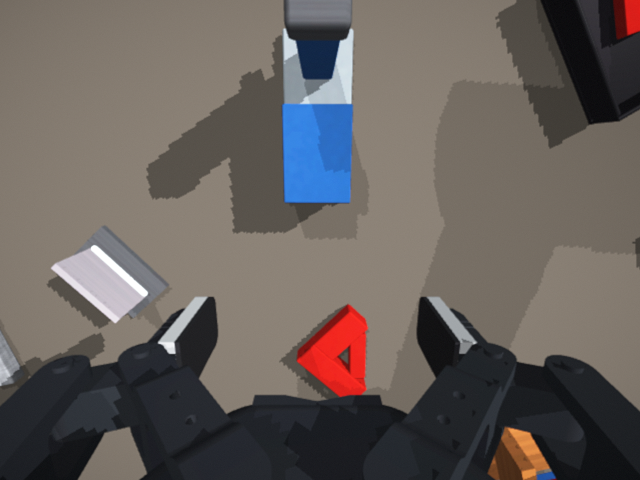

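Blue is flush at (318,153) with no copper or yellow showing. The offcut is visible in the tray at the top right.

```bash
python3 -m creep '[[1,0.0095,0.02,-0.003,0,0,0],[1,0.0095,0.04,-0.003,0,0,0],[1,0.0095,0.04,-0.003,0,0,0],[1,0.0095,0.04,-0.003,0,0,0],[1,0.0095,0.04,-0.003,0,0,0],[1,0.0095,0.04,-0.003,0,0,0],[1,0.0095,0.04,-0.003,0,0,0],[1,0.0095,0.04,-0.003,0,0,0],[1,0.0095,0.04,-0.003,0,0,0],[1,0.0095,0.04,-0.003,0,0,0],[1,0.0095,0.04,-0.003,0,0,0],[1,0.01,0.04,-0.002,0,0,0],[1,0,0.037,0,0,0,0],[1,0,0,0,0,0,-8.3],[1,0,0,0,0,0,-8.3],[1,0,0,0,0,0,-8.3],[1,0,0,0,0,0,-8.3],[1,0,0,0,0,0,-8.3],[1,0,0,0,0,0,0],[1,0,0,0,0,0,0]]';python3 - <<'E'
from h import *
k=calibration("wrist");im=get_image("wrist");cv2.imwrite("pics/w12.png",im[:,:,::-1])
e=models.search_frame("wrist","bright_plate")[0];print(e)
p,s=fit(im,k,"bright",e["extent"],(.6076,.3392));print(p,s)
go(p[0],p[1],0.0,p[2]+np.pi/2)
E
```

```text
t: 28.85
tool_pos: [0.6502, 0.3591, 0.2001]
tool_rot: [0.666, -3.07, 0.0]
contact_force: [0.3, -0.1, 0.6]
opening: 0.0851
{'extent': [283.4, 133.3, 341.0, 205.1], 'conf': 0.6}
[0.6079513  0.33498739 0.42185001] 0.973
t 28.95 tcp [0.6504 0.3592 0.2   ] toolz [-1.e-04 -1.e-04 -1.e+00] q6 -1.59 open 0.0852 F [-0.   0.7  0.7]
  shift mm [ 48.6  -4.4 200.1] turn deg about tool z 0.4
```

View pics/w12.png

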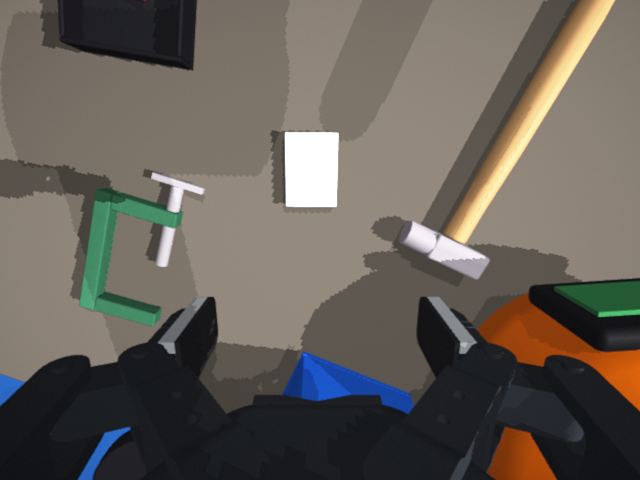

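Bright is clear at (312,170). The hammer head, at (445,250), is about 80 mm off to the side.

```bash
python3 -m creep '[[1,0.022,-0.0025,0.02,0,0,0.4],[1,0.0216,-0.0025,0.03,0,0,0],[1,0,0,0.04,0,0,0],[1,0,0,0.04,0,0,0],[1,0,0,0.03,0,0,0],[1,0,0,0.02,0,0,0],[1,0,0,0.012,0,0,0],[1,0,0,0.005,0,0,0],[1,0,0,0,0,0,0],[1,0,0,0,0,0,0]]' 60;python3 - <<'E'
from h import *
go(.6079,.335,.003,.4218+np.pi/2)
E
```

```text
t: 29.95
tool_pos: [0.6141, 0.3372, 0.0047]
tool_rot: [-0.659, 3.069, 0.001]
contact_force: [0.4, 0.5, 0.4]
opening: 0.0857
t 29.95 tcp [0.6141 0.3372 0.0047] toolz [ 0.0025  0.001  -1.    ] q6 -1.6 open 0.0857 F [0.4 0.5 0.4]
  shift mm [6.5 0.5 1.7] turn deg about tool z 0.1
```

```bash
python3 -m creep '[[0,0.001,0,0.001,0,0,0],[0,0,0,0,0,0,0],[0,0,0,0,0,0,0],[0,0,0,0,0,0,0],[0,0,0,0,0,0,0],[0,0,0,0,0,0,0],[0,0,0,0,0,0,0]]' 60; python3 -m creep '[[0,0,0,-0.01,0,0,0],[0,0,0,-0.03,0,0,0],[0,0,0,-0.04,0,0,0],[0,0,0,-0.05,0,0,0],[0,0,0,0,0,0,8.3],[0,0,0,0,0,0,8.3],[0,0,0,0,0,0,8.3],[0,0,0,0,0,0,8.3],[0,0,0,0,0,0,7.9],[0,0,0,0,0,0,0],[0,0,0,0,0,0,0],[0,0,0,0,0,0,0]]';  python3 - <<'E'
from h import *
im=get_image("wrist");cv2.imwrite("pics/w13.png",im[:,:,::-1])
held("bright","pics/w13.png",np.array([.554,-.13,-.295,.054]),.0032)
E
```

```text
t: 30.65
tool_pos: [0.6129, 0.3366, 0.0035]
tool_rot: [-0.66, 3.07, 0.0]
contact_force: [-0.2, -0.3, 6.0]
opening: 0.0478
t: 31.85
tool_pos: [0.6117, 0.3361, 0.1315]
tool_rot: [-0.457, -3.107, 0.001]
contact_force: [-0.4, -0.8, -2.8]
opening: 0.0476
bright [ 0.607   0.3383 -0.2979] 0.966 in tool mm [5.2 0.7 0. ] yaw vs jaw deg -0.31
t 31.95 tcp [0.6119 0.3362 0.1318] toolz [-4.e-04 -2.e-04 -1.e+00] q6 -0.88 open 0.0477 F [ 0.6 -0.3 -2.5]
  shift mm [ -84.4 -463.7   74.7] turn deg about tool z -0.2
```

View pics/w13.png

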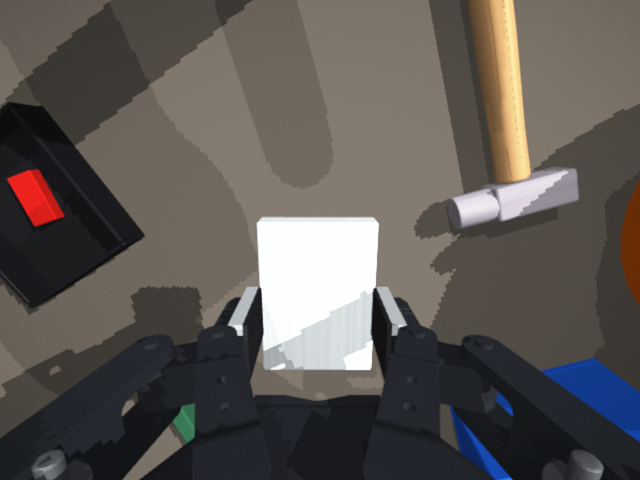

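The bright plate is held square at (318,293), and the offcut lies flat in the tray at (36,198).

```bash
python3 -m creep '[[0,-0.01,-0.02,0,0,0,0],[0,-0.01,-0.038,0,0,0,0],[0,-0.01,-0.038,0,0,0,0],[0,-0.01,-0.038,0,0,0,0],[0,-0.01,-0.038,0,0,0,0],[0,-0.01,-0.038,0,0,0,0],[0,-0.01,-0.038,0,0,0,0],[0,-0.01,-0.038,0,0,0,0],[0,-0.01,-0.038,0,0,0,0],[0,-0.009,-0.038,0,0,0,0],[0,0,-0.038,0,0,0,0],[0,0,-0.033,0,0,0,0],[0,0,-0.0207,0,0,0,0],[0,0,-0.01,0,0,0,0],[0,0,0,0,0,0,0],[0,0.0146,0,0.015,0,0,0],[0,0,0,0.025,0,0,0],[0,0,0,0.015,0,0,0],[0,0,0,0.006,0,0,0],[0,0,0,0,0,0,0]]'; python3 -m creep '[[0,0,0,0,0,0,0],[0,0,0,0,0,0,0]]';  python3 - <<'E'
from h import *
T=np.array([.554,-.13]);a=1.276;tx=np.array([-np.sin(a),np.cos(a)]);ty=np.array([np.cos(a),np.sin(a)])
t=T-.0052*tx-.0008*ty; print(t); go(t[0],t[1],.0575,a)
E
```

```text
t: 33.95
tool_pos: [0.5581, -0.1311, 0.07]
tool_rot: [-0.458, -3.106, -0.001]
contact_force: [-0.7, 0.0, -2.9]
opening: 0.0477
t: 34.15
tool_pos: [0.5595, -0.1322, 0.0724]
tool_rot: [0.459, 3.105, -0.001]
contact_force: [-0.6, -0.5, -2.3]
opening: 0.0476
[ 0.55874324 -0.13227632]
t 34.15 tcp [ 0.5595 -0.1322  0.0724] toolz [ 2.2e-03 -8.0e-04 -1.0e+00] q6 -1.64 open 0.0476 F [-0.6 -0.5 -2.3]
  shift mm [ 0.8 -0.3 14.9] turn deg about tool z 0.1
```

```bash
python3 -m creep '[[0,0.0003,-0.0003,0.006,0,0,0],[0,0,0,0.004,0,0,0],[0,0,0,0,0,0,0],[0,0,0,0,0,0,0],[0,0,0,0,0,0,0],[0,0,0,0,0,0,0]]';  python3 - <<'E'
from h import *
go(.5587,-.1323,.0575,1.276)
E
```

```text
t: 34.75
tool_pos: [0.5582, -0.1323, 0.0612]
tool_rot: [0.46, 3.107, -0.0]
contact_force: [0.2, -0.1, -2.4]
opening: 0.0476
t 34.75 tcp [ 0.5582 -0.1323  0.0612] toolz [ 4.e-04 -2.e-04 -1.e+00] q6 -1.64 open 0.0476 F [ 0.2 -0.1 -2.4]
  shift mm [-0.5  0.1  3.7] turn deg about tool z 0.0
```

```bash
python3 -m creep '[[0,-0.0005,0,0.002,0,0,0],[0,0,0,0.001,0,0,0],[0,0,0,0.0005,0,0,0],[0,0,0,0,0,0,0],[0,0,0,0,0,0,0]]'
```

```text
t: 35.25
tool_pos: [0.5585, -0.1323, 0.0575]
tool_rot: [-0.46, -3.108, -0.0]
contact_force: [-0.6, 0.3, -2.5]
opening: 0.0481
```

```bash
python3 -m creep '[[0,0,0,0.0005,0,0,0],[0,0,0,0,0,0,0],[0,0,0,0,0,0,0]]'
```

```text
t: 35.55
tool_pos: [0.5585, -0.1323, 0.0574]
tool_rot: [-0.46, -3.107, 0.0]
contact_force: [-2.7, 1.3, 1.7]
opening: 0.0478
```

Contact. Release, back off and check.

```bash
python3 -m creep '[[1,0,0,0,0,0,0],[1,0,0,0,0,0,0],[1,0,0,0,0,0,0],[1,0,0,0,0,0,0],[1,0,0,-0.01,0,0,0],[1,0,0,-0.03,0,0,0],[1,0,0,-0.04,0,0,0],[1,0,0,-0.04,0,0,0],[1,-0.03,0,0,0,0,0],[1,-0.03,0,0,0,0,0],[1,0,0,0,0,0,0],[1,0,0,0,0,0,0],[1,0,0,0,0,0,0]]';python3 - <<'E'
from h import *
k=calibration("wrist");im=get_image("wrist");cv2.imwrite("pics/w14.png",im[:,:,::-1])
uv=proj("wrist",[.5535,-.13,.066],k)[0]
print(models.search_frame("wrist","bright_plate")[:1],uv)
print(fit(im,k,"bright",[uv[0]-60,uv[1]-50,uv[0]+60,uv[1]+70],(.5535,-.13,-.295),zoff=.054,pad=0))
s=get_image("side");c=cv2.resize(s[215:325,250:400,::-1],None,fx=4,fy=4,interpolation=cv2.INTER_CUBIC)
d=np.zeros((480,1240,3),np.uint8);d[:480,:640]=im[:,:,::-1];d[:440,640:]=c;cv2.imwrite("pics/fin.png",cv2.resize(d,(800,310)))
o=ctrl.get_obs();print(o["t"],o["contact_force"])
E
```

```text
t: 36.85
tool_pos: [0.6153, -0.1494, 0.1769]
tool_rot: [-0.46, -3.107, -0.0]
contact_force: [-0.5, -0.7, 0.1]
opening: 0.0854
[{'extent': [283.2, 104.4, 353.5, 205.2], 'conf': 0.71}] [316.86035171 154.38323167]
(array([ 0.55414753, -0.13006759, -0.29701738]), np.float64(0.99))
37.0 [0.27664921 0.15964243 0.4664164 ]
```

View pics/fin.png

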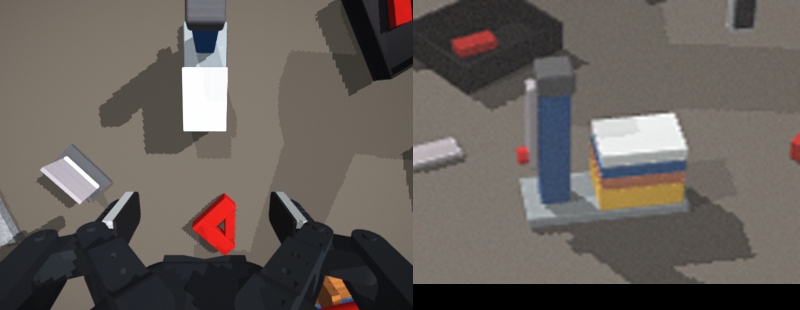

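The stack is copper, blue, bright from the bottom, flush in both views, and the offcut is in the tray. Handing in.

```bash
python3 -c "
from station import finish_job; print(finish_job())"
```

```text
the job is handed in; nothing more can be done
None
```

I moved the red offcut from the block into the tray, then stacked copper, blue and bright metal on the block. Each plate was lowered until it touched and let go before the next one. I handed the job in at about 37 s of the 72 s allowed; it gives no verdict.

**Plate positions:** After release, the three plates measured within about 0.4 mm and 0.003 rad of one another. They were within about 0.8 mm and 0.002 rad of the block, whose own position came from a few pictures that agreed to about 1 mm. The cameras are only calibrated to about 2 mm, but the limits are 4 mm and 0.07 rad.

**Final pictures:** The last wrist and side views show the stack flush in the right order and the offcut lying in the tray. The gripper was open and clear of everything, with no real force reading. I did not re-measure the other things on the bench, but nothing looked moved and the arm never went near them.

**Small disagreements:**
- **Sideways offset:** The wrist camera put held plates about 0.8 mm off-centre in the jaws, most likely a calibration error. I allowed for it when placing.
- **Covered edge:** The clamp post hid the copper's far edge in one view, so I used the earlier in-hand measurement there.
- **Offcut fit:** The outline fit on the offcut was weaker than on the plates (0.85 match), but it gripped and released cleanly.

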